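# Offer the weighed radish dish at the pass

### The arm

A 6-joint arm with a two-finger parallel gripper is mounted at the origin on the work surface. World frame = base frame: x ahead of the robot, y to its left, z up, the work surface at z = 0. Lengths are in m, angles in rad, forces in N, time in s.
With the tool pointing down it reaches from about 0.275 to 0.825 m from the base axis. Payload 5.2 kg.
Tool frame: the origin (TCP) lies at the very end of the fingers, on their centre line; the grasp point (between the pads) lies 19 mm behind it (bot.grasp_offset is the distance from the TCP to the grasp point, in m); y points along the fingers, x is the direction in which the jaws open and shut, and the axes are right-handed (so a half turn about y gives the same grasp; the last joint's range is limited). The gripper opens to 93 mm and grips with 3 to 60 N. Pads are 15 mm wide; open, the fingers measure 128 mm over their backs; the gripper's body (75 mm by 188 mm) begins 65 mm behind the grasp point.
Start: joints at [0.939, 0.259, 1.535, -0, 1.348, -0.203], TCP at [0.229, 0.5, 0.219] pointing down, gripper open.
Joint ranges: [-3.14, 3.14], [-0.91, 2.08], [0.19, 2.58], [-1.22, 4.36], [0.22, 2.71], [-3.12, 3.12]. Speed limits (rad/s): [2.57, 2.57, 3.14, 3.14, 3.14, 3.14].

### API

Orientations are given as a rotation vector (axis times angle).
In Python, from cell import bot gives the robot as it stands. The module is installed in compiled form; this text tells all that it offers.
- The arm moves only by the tool move_arm, never from a script. Its argument "motion" is one flat list of numbers, 5 for each row, row after row: the finger opening in cm, from 0 to 9.3, then the shift along the tool's x, y, z in cm, then the turn about the tool's y in rad. In form: [grip, dx, dy, dz, turn, grip, dx, dy, dz, turn, ...]. A call has 1 to 10 rows; each row is the pose to reach, as a shift and turn from the pose commanded when the call began, along the tool's axes at that moment; what a row does not reach only later rows make up. A row lasts 1/10 s, in which the tool goes at most 50 mm and 8.59 degrees, less where a joint would pass 70% of its speed; a pose out of reach is approached as far as the arm can. A call with a gripper value outside its range is refused whole. The fingers move at their own pace and stop on an object; "force" is the grip in N (left out, the last holds). Time passes only in rows, so rows that repeat a pose let the fingers close. It gives the time, the measured TCP pose, the force and the opening at its end, in the units of the state.
- bot.state(): the state, without advancing time (a new reading comes with each control period).
- bot.read_camera(name): name is "side" or "top"; returns a dict with "image" (384x512x3 uint8, blue, green, red), "z_map" (384x512 float32, m along the optical axis (not along the pixel's ray), 0 where there is no reading), "fx", "fy", "cx", "cy" (pixels), "rvec" (rotation vector, rad) and "tvec" (3), from world to camera coordinates, as OpenCV has them. Camera axes: x right, y down, z forward; pixel columns grow to the right and rows downward; lengths in m; the calibration is good to about 2 mm. A picture is of the moment at which its call begins.
- bot.job_done(): hands the job in, once; it reports no verdict.
The state is a dict: "t": time; "q": joint angles; "qvel": joint speeds; "joint_efforts": joint torques, N m; "eef_pos": TCP position; "tcp_rot": TCP orientation; "wrist_force": force on the tool from outside, world axes, zero at the start; "torque": the same for the moment, N m; "grip_width": finger opening in m.
Only numpy, scipy, OpenCV 4.12 (cv2) and the standard library are available. Lean on these libraries where they do the work, as an engineer would, in place of code of your own. Each camera call takes 0.05 s, during which the arm holds its last target. There are 200 camera calls.

### The job

The sample radish has been weighed: lift its oval dish off the scale and hold it out to the colleague across the pass shelf, in front of the shelf's free middle, a few centimetres higher than its board and with the far ear less than a hand's breadth (80 mm) from the shelf's front edge. The dish now lies crosswise; give it a quarter turn so that one ear points straight over the shelf at the colleague. Keep the dish level and the radish in the middle of it all the while, disturb nothing else on the bench, and finish still holding the dish up, still and level, with nothing but the gripper carrying it.

Things in the scene. Friction and masses are not known exactly. Their poses are not given: they have to be found in the camera images.
- dish: Oval sage-green stoneware dish, cream inside, a flat ear at each end, 145-235 g, balanced about its middle. 104 x 62 mm, upright flanks (flat for 20 mm at mid-length, to grip across the width), 132 long over the ears, 32 high, wall 5. Origin: centre of underside; x from ear to ear (ends alike), z up. Floor dished: rises 4 mm from the middle to the wall, 5 degrees along x, 9 along y.
- radish: Round red radish, a ball of 26 mm diameter, 10 g, lying loose in the middle of the dish and free to roll; origin at its centre, about 19 mm above the dish's underside when it lies in the middle
- scale: Black portion scale with a steel weighing plate 150 x 150 mm that carries the dish, fast on the bench. Origin on the bench under the plate's middle; the plate's upper face is 45 mm above the bench; the body reaches 120 mm to -x (low display, 31 mm high), 83 mm to +x, 75 mm to either side
- pass_edge (a point): Middle of the front edge of the steel pass shelf, on top of its dark board, 130 mm above the bench. Shelf fast, 720 mm long along y, 240 deep; its x points away from the robot over the shelf to the colleague (the shelf may stand a little skew), z up. On the board a stack of plates begins at y = +140 mm and a spoon cup at y = -160 mm; between them it is free
- slicing_disc: bystander: round sage-green cutter disc, 200 mm across, 16 mm high at the hub, three steel blades, lying flat; origin at the centre of its underside
- grater_disc: bystander: round steel grating disc, 180 mm across, 14 mm high at the hub, lying flat; origin at the centre of its underside
- pusher: bystander: white plastic feed pusher standing upright, 54 mm across the foot, 128 mm high; origin at the centre of its underside
- oil_bottle: bystander: green glass bottle with black cap, 60 mm across, 165 mm high; origin at the centre of its underside
- radish_bowl: bystander: steel bowl of red radishes, 150 mm across, 60 mm high; origin at the centre of its underside
- salt_jar: bystander: white jar with red cap, 60 mm across, 85 mm high, beside the scale; origin at the centre of its underside
- brush: bystander: vegetable brush with blue handle lying beside the scale, 190 mm long, 42 mm wide, 20 mm high; origin at the centre of its underside
Mind the look-alikes: they are no part of the job. Of the things that look like the dish, the middle-sized one is meant.

How it is judged:
On the way:
1. the dish is lifted at least 30 mm clear of the scale's plate, in the gripper (z of dish in the frame of scale above 0.075 m and contact force between the fingers and dish above 1 N), for 0.2 s.
At the end, for the whole second after the job is handed in: Gripper alone holds the dish, still: underside 10-130 mm above the shelf board, middle within 70 mm of the shelf's middle sideways and from 165 mm short of to 30 mm past its front edge, length within 0.20 rad of straight across, tilt under 0.12 rad, radish within 10 mm of the dish's middle (contact force between the fingers and dish above 1 N and contact force between dish and scale below 0.05 N and contact force between dish and pass_shelf below 0.05 N and z of dish in the frame of pass_edge between 0.01 and 0.13 m and x of dish in the frame of pass_edge between -0.165 and 0.03 m and y of dish in the frame of pass_edge between -0.07 and 0.07 m and angle between the x axis of dish and the x axis of pass_edge, either way round below 0.2 rad and angle between dish's own z axis and vertical below 0.12 rad and linear speed of dish below 0.03 m/s and angular speed of dish below 0.2 rad/s and horizontal distance between radish and dish below 0.01 m and distance between radish and dish below 0.032 m); the arm keeps its last pose, push and grip.
It fails at once if the radish rolls more than 18 mm from the middle of the dish, or out of it (horizontal distance between radish and dish above 0.018 m or distance between radish and dish above 0.04 m).
It fails at once if the dish is tilted by more than 0.2 rad (angle between dish's own z axis and vertical above 0.2 rad).
It fails at once if a bystander is pushed more than 20 mm or tipped over (distance of any of slicing_disc, grater_disc, pusher, oil_bottle, radish_bowl, salt_jar, brush from where it was at the start of the episode above 0.02 m or angle between any of slicing_disc, grater_disc, pusher, oil_bottle, radish_bowl, salt_jar, brush's own z axis and vertical above 0.35 rad).
It also fails if it takes over 38 s, if anything falls off the work surface, if the arm or the gripper's body presses on something with over 40 N, if the wrist force passes 120 N, or if a joint passes its speed limit or range.

## Working session

There is one attempt and no reset: what is moved stays moved. The work goes in short steps, Python scripts to look and compute and a tool call to move; the robot and the scene stay as the last step left them, time stands still between calls to the robot, and variables do not carry over. Pictures are saved under pics/ and viewed, about 8 in all and at most 12, crops included, and the job is handed in when it is done.

Besides the shell and the picture viewer there is one more tool, called after "Request:" by a JSON object that holds its "api" and its "payload", one argument or row to a line. move_arm: Moves the arm, as the interface text tells. Its arguments: {"type":"object","properties":{"motion":{"type":"array","items":{"type":"number"}},"force":{"type":"number"}},"required":["motion"]}

```bash
mkdir -p pics; cat > h.py <<'E'
import numpy as np, cv2
from cell import bot
def cam(n):
    c=bot.read_camera(n); c['R']=cv2.Rodrigues(np.array(c['rvec'],float))[0]; c['t']=np.array(c['tvec'],float).ravel(); return c
def pts(c):
    z=c['z_map']; v,u=np.mgrid[:z.shape[0],:z.shape[1]]
    P=np.stack([(u-c['cx'])/c['fx']*z,(v-c['cy'])/c['fy']*z,z],-1)
    W=(P-c['t'])@c['R']; W[z<=0]=np.nan; return W
def ray(c,u,v,h):
    d=np.array([(u-c['cx'])/c['fx'],(v-c['cy'])/c['fy'],1])@c['R']; o=-c['t']@c['R']
    return o+d*(h-o[2])/d[2]
E
python3 - <<'E'
from h import *
for n in('top','side'):
    c=cam(n); cv2.imwrite(f'pics/{n}0.png',c['image']); print(n,-c['t']@c['R'],c['R'][2],c['fx'])
print(bot.state())
E
```

```text
top [0.28282181 0.01056612 1.29082493] [ 0.19292194 -0.00412639 -0.98120543] 381.7760334718322
side [-0.39990772 -1.11818347  1.47850887] [ 0.46666798  0.56093787 -0.68379068] 482.24220524982155
{'t': 0.1, 'q': array([ 9.39196033e-01,  2.59252108e-01,  1.53599743e+00, -1.68114124e-05,
        1.34798347e+00, -2.02790828e-01]), 'qvel': array([-1.71297887e-05, -7.20351170e-04, -1.71523227e-03, -1.48026961e-04,
       -6.57734119e-04,  5.08046683e-04]), 'joint_efforts': array([ 3.13965225e-03, -4.38209045e+01, -2.84642673e+01,  7.21359020e-02,
        3.61687155e-02, -5.76460752e-05]), 'eef_pos': array([0.22836124, 0.49980027, 0.21790098]), 'tcp_rot': array([-1.38269282, -0.8866336 ,  0.88913806]), 'wrist_force': array([-0.641126  ,  0.04921153, -0.20023197]), 'torque': array([ 0.01482883,  0.00560672, -0.01497683]), 'grip_width': 0.09270976190171826}
```

View pics/top0.png

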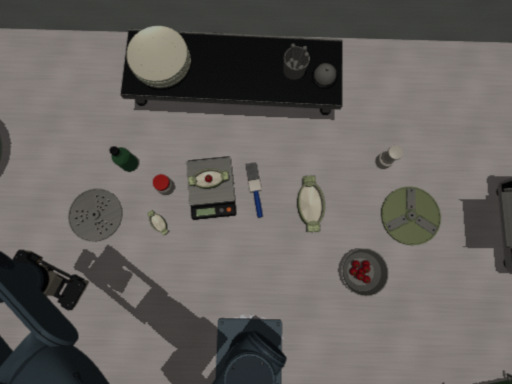

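View pics/side0.png

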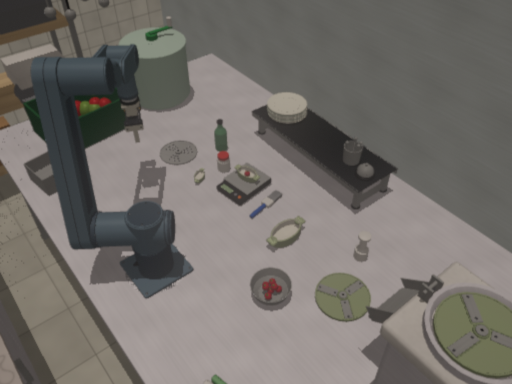

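Top view: the dish candidates are the small one at (158,222), the one on the scale with the radish at (208,179), and the large one at (311,204). The one on the scale is middle-sized, carries the radish and is the one meant. I'll confirm it in a crop and measure.

```bash
cat > m.py <<'E'
from h import *
c=cam('top'); W=pts(c); im=c['image']; hsv=cv2.cvtColor(im,cv2.COLOR_BGR2HSV)
def blob(m,n):
    k,l,s,ce=cv2.connectedComponentsWithStats(m.astype(np.uint8))
    return l==1+np.argmax(s[1:,4])
u0,v0=208,179
box=np.zeros(im.shape[:2],bool); box[155:205,182:238]=1
# dish: greenish/cream saturation
for (u,v) in [(222,178),(192,180),(203,179),(215,180),(208,179),(230,165),(208,165),(195,195)]: print((u,v),hsv[v,u],np.round(W[v,u],4))
d=box&(hsv[...,1]>40)&(hsv[...,0]>12)&(hsv[...,0]<60)&(hsv[...,2]>60)
d=blob(d,0); d=cv2.morphologyEx(d.astype(np.uint8),cv2.MORPH_CLOSE,np.ones((9,9)))
cn=max(cv2.findContours(d,0,1)[0],key=cv2.contourArea)[:,0]
P=np.array([ray(c,u,v,.072)[:2] for u,v in cn]).astype(np.float32)
r=cv2.minAreaRect(P); print('dish rect',r)
r_=box&((hsv[...,0]<8)|(hsv[...,0]>172))&(hsv[...,1]>120); r_=blob(r_,0); v,u=np.nonzero(r_); print('radish',u.mean(),v.mean(),ray(c,u.mean(),v.mean(),.064))
# by depth: rim
q=box&(W[...,2]>.066); print('depth rim bbox',np.nanmin(W[q],0),np.nanmax(W[q],0),np.nanmedian(W[q],0))
# plate & shelf
p=box&(np.abs(W[...,2]-.045)<.004); print('plate rect',cv2.minAreaRect(W[p][:,:2].astype(np.float32)),np.median(W[p][:,2]))
s=np.zeros_like(box); s[25:115,115:350]=1; s&=(np.abs(W[...,2]-.130)<.012)
s=blob(s,0); print('shelf',cv2.minAreaRect(W[s][:,:2].astype(np.float32)),np.median(W[s][:,2]))
# front edge line
E=[]
for u in range(135,335,4):
    vs=np.nonzero(s[:,u])[0]; E.append(W[vs.max(),u])
E=np.array(E); print('front edge fit',np.polyfit(E[:,1],E[:,0],1),E[0],E[-1])
L=W[s]; print('y range',L[:,1].min(),L[:,1].max(), 'xrange',L[:,0].min(),L[:,0].max())
for n,(u,v) in dict(bottle=(124,157),salt=(162,184),brush=(255,185),brushTop=(252,165)).items(): print(n,np.round(W[v-4:v+5,u-4:u+5].reshape(-1,3)[np.nanargmax(W[v-4:v+5,u-4:u+5,2])],3))
a=im[140:240,140:330]; o=cv2.resize(a,None,fx=4,fy=4,interpolation=cv2.INTER_CUBIC)
cv2.polylines(o,[((cn-[140,140])*4+2).astype(int)],True,(255,0,255),1); cv2.imwrite('pics/crop1.png',o)
E
python3 m.py
```

```text
(222, 178) [ 33  61 101] [0.5487 0.1011 0.0736]
(192, 180) [ 34  65 117] [0.5386 0.1979 0.0769]
(203, 179) [ 20  38 163] [0.5481 0.1654 0.0525]
(215, 180) [ 20  39 155] [0.5457 0.1255 0.0531]
(208, 179) [  1 196  86] [0.5432 0.1461 0.0777]
(230, 165) [17 18 98] [0.6008 0.0783 0.0433]
(208, 165) [21 19 92] [0.5971 0.1515 0.0499]
(195, 195) [20 23 99] [0.4951 0.1902 0.0442]
dish rect ((0.5495722889900208, 0.14693190157413483), (0.06354108452796936, 0.13059324026107788), 1.5930148363113403)
radish 208.27272727272728 178.42424242424244 [0.54808421 0.14681215 0.064     ]
depth rim bbox [0.51754914 0.08148451 0.06650408] [0.58167678 0.2120864  0.08185314] [0.54867779 0.14554456 0.07522886]
plate rect ((0.5433687567710876, 0.14191067218780518), (0.1565842479467392, 0.15009310841560364), 7.570285320281982) 0.045237675986671805
shelf ((0.9147180318832397, 0.0750252902507782), (0.721559464931488, 0.24586664140224457), 88.60791015625) 0.13082627373411546
front edge fit [0.02244554 0.79266748] [0.80211163 0.39298928 0.11841953] [ 0.78638125 -0.2488636   0.1180235 ]
y range -0.28662820543325224 0.4377406536189607 xrange 0.7838530658589471 1.0422565941726394
bottle [0.605 0.417 0.141]
salt [0.523 0.285 0.091]
brush [ 0.528 -0.005  0.026]
brushTop [0.604 0.001 0.025]
```

View pics/crop1.png

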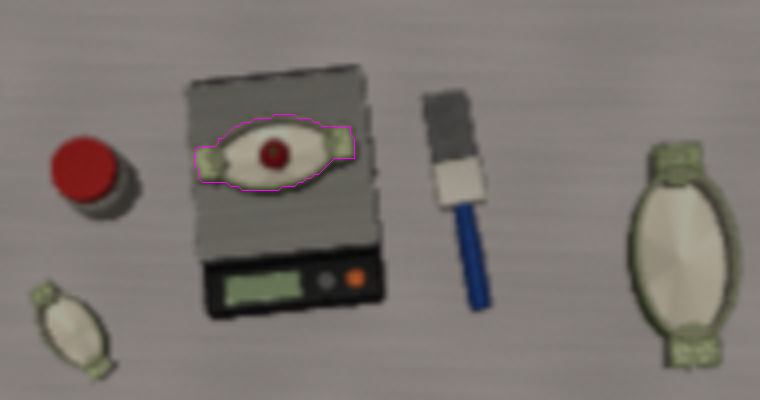

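Crop: the middle-sized dish with the radish sits on the scale at crop (275,153), with its ears at (209,162) and (341,142). It is the right dish. The brush is at crop (460,200) and the salt jar at (85,170).

```bash
cat > m2.py <<'E'
from h import *
from scipy.spatial.transform import Rotation as Ro
c=cam('top'); W=pts(c); hsv=cv2.cvtColor(c['image'],cv2.COLOR_BGR2HSV)
box=np.zeros(hsv.shape[:2],bool); box[155:205,182:238]=1
q=box&(hsv[...,1]>28)&(((hsv[...,0]>12)&(hsv[...,0]<60))|(hsv[...,1]>120))&(W[...,2]>.05)
v,u=np.nonzero(q); P=np.array([ray(c,a,b,.074)[:2] for a,b in zip(u,v)])
w,V=np.linalg.eigh(np.cov(P.T)); ax=V[:,1]*np.sign(-V[1,1]); print('n',len(P),'centre',P.mean(0),'axis',ax,'ang from -y deg',np.degrees(np.arctan2(ax[0],-ax[1])),np.sqrt(w))
ext=(P-P.mean(0))@np.c_[ax,[-ax[1],ax[0]]]; print(ext.min(0),ext.max(0))
s=bot.state(); R=Ro.from_rotvec(s['tcp_rot']).as_matrix(); print('tool axes cols\n',R.round(4)); print(s['eef_pos'])
b=np.array([.549,.147,.15]); print('shift to above dish cm',R.T@(b-s['eef_pos'])*100)
print('toolx ang',np.degrees(np.arctan2(R[1,0],R[0,0])), 'width dir ang',np.degrees(np.arctan2(ax[0],-ax[1])))
E
python3 m2.py
```

```text
n 559 centre [0.54718088 0.14521056] axis [ 0.16577736 -0.9861632 ] ang from -y deg 9.54239608292155 [0.01625596 0.03394394]
[-0.06623193 -0.03304896] [0.06528375 0.03413124]
tool axes cols
 [[ 4.157e-01 -6.000e-04 -9.095e-01]
 [ 9.095e-01 -9.000e-04  4.157e-01]
 [-1.100e-03 -1.000e+00  2.000e-04]]
[0.22845136 0.49997472 0.21816032]
shift to above dish cm [-18.77007389   6.82712158 -43.82874489]
toolx ang 65.43577345930204 width dir ang 9.54239608292155
```

Request:
{"api": "move_arm", "payload": {
  "motion": [9.3,-1.9,0,-4.4,0.1,9.3,-3.8,0,-8.8,0.2,9.3,-5.7,0,-13.1,0.3,9.3,-7.6,0,-17.5,0.4,9.3,-9.5,0,-21.9,0.5,9.3,-11.3,0,-26.3,0.6,9.3,-13.2,0,-30.7,0.7,9.3,-15.1,1,-35,0.8,9.3,-17,2,-39.4,0.9,9.3,-18.9,4,-43.8,0.976]
}}

```text
t: 1.2
eef_pos: [0.5493, 0.1458, 0.1802]
tcp_rot: [-1.567, -0.129, 0.125]
wrist_force: [0.6, 1.1, 0.5]
grip_width: 0.0929
```

Request:
{"api": "move_arm", "payload": {
  "motion": [9.3,0,0,0,0,9.3,0,1,0,0,9.3,0,2.5,0,0,9.3,0,4,0,0,9.3,0,4,0,0]
}}

```text
t: 1.7
eef_pos: [0.5446, 0.1489, 0.1374]
tcp_rot: [-1.566, -0.129, 0.136]
wrist_force: [-0.6, -0.3, -1.3]
grip_width: 0.093
```

```bash
python3 - <<'E'
from h import *
from scipy.spatial.transform import Rotation as Ro
s=bot.state(); R=Ro.from_rotvec(s['tcp_rot']).as_matrix(); print(s['t'],s['eef_pos'],np.degrees(np.arctan2(R[1,0],R[0,0])),R.round(3)); 
print('to grasp',R.T@(np.array([.548,.146,.048])-s['eef_pos'])*100)
a=cam('top')['image'][130:230,150:290]; b=cam('side')['image'][120:220,190:330]
cv2.imwrite('pics/pre.png',cv2.resize(np.vstack([a,b]),None,fx=3,fy=3,interpolation=cv2.INTER_CUBIC))
E
```

```text
1.7 [0.54462974 0.14887456 0.13743355] 9.649750699209749 [[ 0.986 -0.004 -0.168]
 [ 0.168  0.     0.986]
 [-0.004 -1.     0.001]]
to grasp [ 0.32246284  8.94178793 -0.34677753]
```

View pics/pre.png

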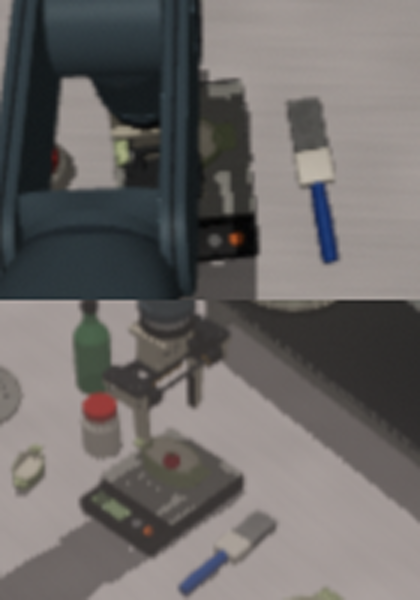

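The side crop shows the fingers straddling the dish, with the radish centred at (172,461). I'll wait a moment for the arm to settle and read the pose again.

Request:
{"api": "move_arm", "payload": {
  "motion": [9.3,0,0,0,0,9.3,0,0,0,0,9.3,0,0,0,0,9.3,0,0,0,0]
}}

```text
t: 2.2
eef_pos: [0.5474, 0.1476, 0.1399]
tcp_rot: [-1.567, -0.131, 0.13]
wrist_force: [-0.1, -0.2, -0.1]
grip_width: 0.0936
```

```bash
cat > m3.py <<'E'
from h import *
c=cam('side'); hsv=cv2.cvtColor(c['image'],cv2.COLOR_BGR2HSV); W=pts(c)
box=np.zeros(hsv.shape[:2],bool); box[160:200,225:275]=1
r=box&((hsv[...,0]<8)|(hsv[...,0]>172))&(hsv[...,1]>110); k,l,s,ce=cv2.connectedComponentsWithStats(r.astype(np.uint8))
i=1+np.argmax(s[1:,4]); print('radish side',ce[i],s[i],ray(c,*ce[i],.064))
q=box&(W[...,2]>.06)&(W[...,2]<.085); print('rim n',q.sum(),np.percentile(W[q],[2,50,98],axis=0).round(4))
print(bot.state()['eef_pos'])
E
python3 m3.py
```

```text
radish side [247.  173.5] [246 173   3   2   6] [0.54411805 0.14595351 0.064     ]
rim n 174 [[0.5094 0.0805 0.0601]
 [0.54   0.1418 0.071 ]
 [0.5713 0.2441 0.081 ]]
[0.54736368 0.14755195 0.13970251]
```

Request:
{"api": "move_arm", "payload": {
  "motion": [9.3,0,1,-0.1,0,9.3,0,2.5,-0.1,0,9.3,0,4,-0.1,0,9.3,0,5.5,-0.1,0,9.3,0,7,-0.1,0,9.3,0,8,-0.1,0,9.3,0,8.7,-0.1,0,9.3,0,9,-0.1,0,9.3,0,9,-0.1,0,9.3,0,9,-0.1,0]
}}

```text
t: 3.25
eef_pos: [0.5479, 0.1466, 0.0499]
tcp_rot: [-1.567, -0.131, 0.13]
wrist_force: [0.6, 0.2, 0.3]
grip_width: 0.093
```

Request:
{"api": "move_arm", "payload": {
  "motion": [8.5,0,0,0,0,8.0,0,0,0,0,7.6,0,0,0,0,7.3,0,0,0,0,7.0,0,0,0,0,6.8,0,0,0,0,6.7,0,0,0,0,6.6,0,0,0,0,6.5,0,0,0,0,6.4,0,0,0,0],
  "force": 12
}}

```text
t: 4.25
eef_pos: [0.5474, 0.1466, 0.0494]
tcp_rot: [-1.567, -0.13, 0.13]
wrist_force: [0.2, 1.0, -0.7]
grip_width: 0.0638
```

```bash
python3 - <<'E'
from h import *
s=bot.state(); print(s['t'],s['eef_pos'],s['wrist_force'],s['grip_width'])
b=cam('side')['image'][130:210,200:310]
cv2.imwrite('pics/grasp.png',cv2.resize(b,None,fx=5,fy=5,interpolation=cv2.INTER_CUBIC))
E
```

```text
4.25 [0.54736975 0.14657371 0.0493725 ] [ 0.20105995  0.95081483 -0.73055803] 0.06382167758649843
```

View pics/grasp.png

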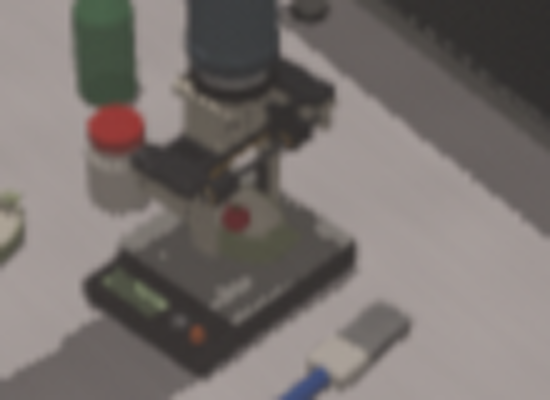

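The fingers are at the dish flanks and the radish (235,218) is still centred. Now I'll close gently and lift.

Request:
{"api": "move_arm", "payload": {
  "motion": [6.3,0,0,0,0,6.2,0,0,0,0,6.1,0,0,0,0,6.0,0,0,0,0,5.8,0,0,0,0,5.5,0,0,0,0,5.5,0,0,0,0,5.5,0,0,0,0],
  "force": 25
}}

```text
t: 5.1
eef_pos: [0.5475, 0.1466, 0.0494]
tcp_rot: [-1.567, -0.13, 0.13]
wrist_force: [1.7, 1.0, -0.6]
grip_width: 0.062
```

Request:
{"api": "move_arm", "payload": {
  "motion": [5.5,0,-0.1,0,0,5.5,0,-0.3,0,0,5.5,0,-0.6,0,0,5.5,0,-1,0,0,5.5,0,-1.4,0,0,5.5,0,-1.7,0,0,5.5,0,-1.9,0,0,5.5,0,-2,0,0,5.5,0,-2,0,0]
}}

```text
t: 6.0
eef_pos: [0.5475, 0.1466, 0.0696]
tcp_rot: [-1.567, -0.131, 0.13]
wrist_force: [0.1, 0.3, -2.5]
grip_width: 0.0623
```

```bash
python3 - <<'E'
from h import *
from scipy.spatial.transform import Rotation as Ro
s=bot.state(); R=Ro.from_rotvec(s['tcp_rot']).as_matrix();print(s['t'],s['eef_pos'],s['wrist_force'],s['torque'],s['grip_width'],R.round(3))
b=cam('side')['image'][130:210,200:310]
cv2.imwrite('pics/lift.png',cv2.resize(b,None,fx=5,fy=5,interpolation=cv2.INTER_CUBIC))
E
```

```text
6.0 [0.54746348 0.14655635 0.06955487] [ 0.09840633  0.30161902 -2.46715496] [-0.01591212 -0.00419725  0.02405626] 0.06230620254823133 [[ 0.986  0.    -0.165]
 [ 0.165  0.     0.986]
 [ 0.    -1.    -0.   ]]
```

View pics/lift.png

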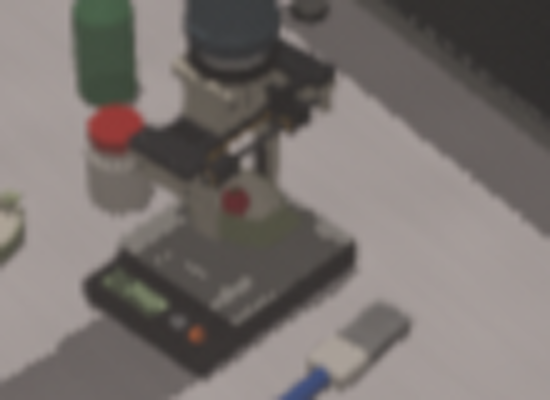

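The dish is lifted level with the radish centred (235,202). The wrist force of -2.5 N fits the dish's weight. Next: raise further, turn in place, then translate.

Request:
{"api": "move_arm", "payload": {
  "motion": [5.5,0,-0.1,0,0,5.5,0,-0.4,0,0,5.5,0,-0.9,0,0,5.5,0,-1.6,0,0,5.5,0,-2.3,0,0,5.5,0,-3.0,0,0,5.5,0,-3.7,0,0,5.5,0,-4.4,0,0,5.5,0,-5.1,0,0,5.5,0,-5.8,0,0]
}}

```text
t: 7.05
eef_pos: [0.5474, 0.1466, 0.1281]
tcp_rot: [-1.567, -0.13, 0.13]
wrist_force: [0.4, 0.5, -3.0]
grip_width: 0.0619
```

Request:
{"api": "move_arm", "payload": {
  "motion": [5.5,0,-0.7,0,0,5.5,0,-1.4,0,0,5.5,0,-2.1,0,0,5.5,0,-2.8,0,0,5.5,0,-3.5,0,0,5.5,0,-4.2,0,0,5.5,0,-4.8,0,0,5.5,0,-5.1,0,0,5.5,0,-5.2,0,0,5.5,0,-5.2,0,0]
}}

```text
t: 8.05
eef_pos: [0.5473, 0.1466, 0.1794]
tcp_rot: [-1.567, -0.13, 0.13]
wrist_force: [-0.7, -0.3, -2.6]
grip_width: 0.0621
```

Request:
{"api": "move_arm", "payload": {
  "motion": [5.5,0,0,0,-0.01,5.5,0,0,0,-0.03,5.5,0,0,0,-0.06,5.5,0,0,0,-0.1,5.5,0,0,0,-0.15,5.5,0,0,0,-0.2,5.5,0,0,0,-0.25,5.5,0,0,0,-0.3,5.5,0,0,0,-0.35,5.5,0,0,0,-0.4]
}}

```text
t: 9.05
eef_pos: [0.5473, 0.1466, 0.1792]
tcp_rot: [-1.524, -0.446, 0.446]
wrist_force: [0.1, -0.5, -1.9]
grip_width: 0.0618
```

Request:
{"api": "move_arm", "payload": {
  "motion": [5.5,0,0,0,-0.05,5.5,0,0,0,-0.1,5.5,0,0,0,-0.15,5.5,0,0,0,-0.2,5.5,0,0,0,-0.25,5.5,0,0,0,-0.3,5.5,0,0,0,-0.35,5.5,0,0,0,-0.4,5.5,0,0,0,-0.45,5.5,0,0,0,-0.5]
}}

```text
t: 10.05
eef_pos: [0.5473, 0.1465, 0.1793]
tcp_rot: [-1.405, -0.832, 0.833]
wrist_force: [1.0, -1.0, -1.6]
grip_width: 0.0617
```

Request:
{"api": "move_arm", "payload": {
  "motion": [5.5,0,0,0,-0.05,5.5,0,0,0,-0.1,5.5,0,0,0,-0.15,5.5,0,0,0,-0.2,5.5,0,0,0,-0.25,5.5,0,0,0,-0.3,5.5,0,0,0,-0.35,5.5,0,0,0,-0.39,5.5,0,0,0,-0.42,5.5,0,0,0,-0.44]
}}

```text
t: 11.05
eef_pos: [0.5473, 0.1466, 0.1793]
tcp_rot: [-1.238, -1.163, 1.163]
wrist_force: [-0.4, 0.5, -1.9]
grip_width: 0.0619
```

Request:
{"api": "move_arm", "payload": {
  "motion": [5.5,0,0,0,-0.02,5.5,0,0,0,-0.035,5.5,0,0,0,-0.04,5.5,0,0,0,-0.04,5.5,0,0,0,-0.04,5.5,0,0,0,-0.04]
}}

```text
t: 11.65
eef_pos: [0.5474, 0.1466, 0.1794]
tcp_rot: [-1.221, -1.191, 1.191]
wrist_force: [-0.2, 0.3, -2.4]
grip_width: 0.062
```

```bash
cat > st.py <<'E'
from h import *
from scipy.spatial.transform import Rotation as Ro
s=bot.state(); R=Ro.from_rotvec(s['tcp_rot']).as_matrix();print(s['t'],s['eef_pos'],s['wrist_force'],s['grip_width'],'\n',R.round(4))
a=np.radians(-1.35); ex=np.array([np.cos(a),np.sin(a),0]); ey=np.array([-ex[1],ex[0],0]); edge=np.array([.795,.078,.13])
p=s['eef_pos']-[0,0,.0045]; d=p-edge; print('dish in edge frame',d@ex,d@ey,d[2],'angle err deg',np.degrees(np.arctan2(R[1,0],R[0,0]))-88.65)
T=edge+ex*-.095; T[2]=s['eef_pos'][2]; print('shift cm',R.T@(T-s['eef_pos'])*100)
E
python3 st.py
```

```text
11.65 [0.54737056 0.14655304 0.17938346] [-0.21426406  0.33321487 -2.43732648] 0.062003236588980895 
 [[ 0.0249 -0.     -0.9997]
 [ 0.9997 -0.      0.0249]
 [-0.     -1.      0.    ]]
dish in edge frame -0.24917579602062773 0.06269991775914205 0.044883457195959764 angle err deg -0.0755879975625362
shift cm [-6.24964654e+00 -2.70981304e-04 -1.54258379e+01]
```

Request:
{"api": "move_arm", "payload": {
  "motion": [5.5,-0.04,0,-0.09,0,5.5,-0.11,0,-0.28,0,5.5,-0.22,0,-0.56,0,5.5,-0.37,0,-0.93,0,5.5,-0.56,0,-1.39,0,5.5,-0.78,0,-1.95,0,5.5,-1.01,0,-2.51,0,5.5,-1.23,0,-3.06,0,5.5,-1.45,0,-3.62,0,5.5,-1.68,0,-4.18,0]
}}

```text
t: 12.65
eef_pos: [0.5893, 0.1285, 0.1793]
tcp_rot: [-1.221, -1.191, 1.191]
wrist_force: [0.5, 0.9, -2.2]
grip_width: 0.062
```

Request:
{"api": "move_arm", "payload": {
  "motion": [5.5,-0.22,0,-0.56,0,5.5,-0.45,0,-1.11,0,5.5,-0.67,0,-1.67,0,5.5,-0.9,0,-2.23,0,5.5,-1.12,0,-2.78,0,5.5,-1.34,0,-3.34,0,5.5,-1.57,0,-3.9,0,5.5,-1.79,0,-4.45,0,5.5,-2.01,0,-5.01,0,5.5,-2.24,0,-5.57,0]
}}

```text
t: 13.65
eef_pos: [0.6443, 0.1048, 0.1794]
tcp_rot: [-1.221, -1.191, 1.191]
wrist_force: [0.2, -0.5, -2.6]
grip_width: 0.0617
```

Request:
{"api": "move_arm", "payload": {
  "motion": [5.5,-0.22,0,-0.56,0,5.5,-0.45,0,-1.11,0,5.5,-0.67,0,-1.67,0,5.5,-0.9,0,-2.23,0,5.5,-1.12,0,-2.78,0,5.5,-1.34,0,-3.34,0,5.5,-1.57,0,-3.9,0,5.5,-1.75,0,-4.36,0,5.5,-1.9,0,-4.73,0,5.5,-2.01,0,-5.01,0]
}}

```text
t: 14.65
eef_pos: [0.6938, 0.0835, 0.1793]
tcp_rot: [-1.221, -1.191, 1.191]
wrist_force: [-0.5, -0.3, -1.4]
grip_width: 0.0618
```

Request:
{"api": "move_arm", "payload": {
  "motion": [5.5,-0.09,0,-0.22,0,5.5,-0.16,0,-0.4,0,5.5,-0.2,0,-0.5,0,5.5,-0.23,0,-0.56,0,5.5,-0.23,0,-0.56,0,5.5,-0.23,0,-0.56,0,5.5,-0.23,0,-0.56,0,5.5,-0.23,0,-0.56,0,5.5,-0.23,0,-0.56,0,5.5,-0.23,0,-0.56,0]
}}

```text
t: 15.65
eef_pos: [0.699, 0.0812, 0.1794]
tcp_rot: [-1.221, -1.191, 1.191]
wrist_force: [0.4, 0.1, -1.8]
grip_width: 0.0618
```

```bash
python3 st.py; python3 - <<'E'
from h import *
a=cam('top')['image'][20:200,110:350]; b=cam('side')['image'][60:240,190:430]
cv2.imwrite('pics/end.png',cv2.resize(np.vstack([a,b]),None,fx=1.66*1,fy=1.66,interpolation=cv2.INTER_CUBIC))
cv2.imwrite('pics/end_side.png',cv2.resize(b[20:140,40:200],None,fx=5,fy=5,interpolation=cv2.INTER_CUBIC)); print(bot.state()['qvel'].round(4))
E
```

```text
15.65 [0.69900339 0.0811895  0.1794187 ] [ 0.40244097  0.11730211 -1.7573058 ] 0.06179731996086476 
 [[ 0.0248  0.     -0.9997]
 [ 0.9997  0.      0.0248]
 [ 0.     -1.     -0.    ]]
dish in edge frame -0.09604510552147581 0.0009269604433194197 0.04491870470768605 angle err deg -0.07036082776963326
shift cm [-9.25676326e-02  1.00718901e-06 -1.04624307e-01]
[ 0.0014  0.0017 -0.0007 -0.0005 -0.0003  0.0019]
```

View pics/end.png

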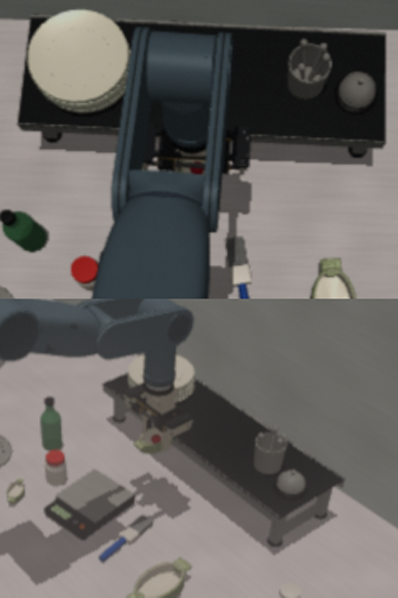

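View pics/end_side.png

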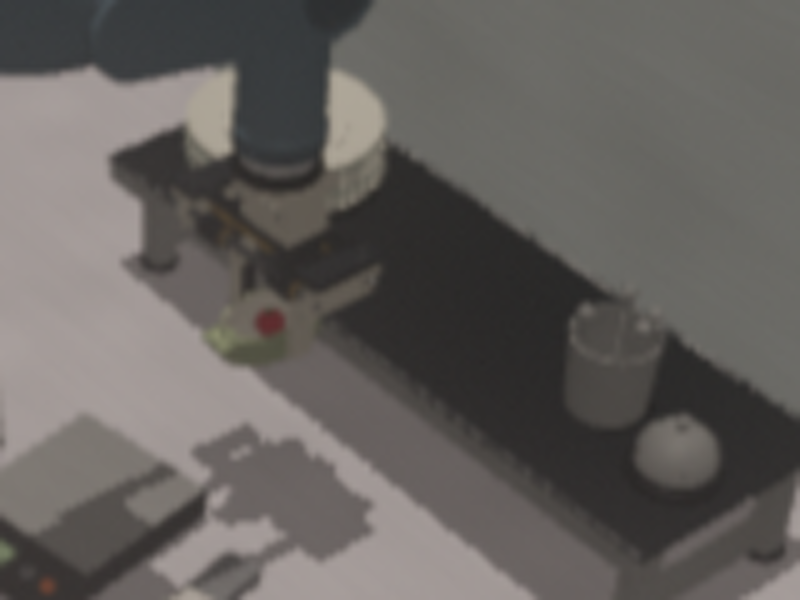

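The views show the dish held clear in front of the shelf with the radish at about (270,321) in the enlarged side crop. The bystanders are untouched. I'll check the radish position and the dish's pitch numerically.

```bash
python3 - <<'E'
from h import *
for n in('side','top'):
    c=cam(n); hsv=cv2.cvtColor(c['image'],cv2.COLOR_BGR2HSV); W=pts(c); 
    near=(np.hypot(W[...,0]-.699,W[...,1]-.081)<.09)&(W[...,2]>.16)&(W[...,2]<.225)
    r=near&((hsv[...,0]<8)|(hsv[...,0]>172))&(hsv[...,1]>110); v,u=np.nonzero(r)
    print(n,'radish',len(u),ray(c,u.mean(),v.mean(),.194) if len(u) else '', W[r].mean(0))
    g=near&(hsv[...,0]>25)&(hsv[...,0]<60)&(hsv[...,1]>50); 
    for lo in np.arange(.62,.78,.02):
        m=g&(W[...,0]>=lo)&(W[...,0]<lo+.02)
        if m.sum(): print(round(lo,2),m.sum(),np.percentile(W[m][:,2],[10,50,90]).round(4), W[m][:,1].mean().round(4))
E
```

```text
side radish 12 [0.69452369 0.08184333 0.194     ] [0.68965794 0.07650861 0.19971401]
0.62 6 [0.1998 0.2065 0.2083] 0.0771
0.64 8 [0.1975 0.2025 0.2048] 0.0835
0.66 1 [0.2014 0.2014 0.2014] 0.0584
top radish 27 [0.69595265 0.07984332 0.194     ] [0.69286107 0.07932354 0.2022003 ]
```

```bash
python3 -c "
from cell import bot
print(bot.job_done()); print(bot.state()['grip_width'])"
```

```text
the job is handed in; nothing more can be done
None
the job is handed in; nothing more can be done
```

I lifted the middle-sized dish off the scale with a 25 N grip and gave it a quarter turn. I then carried it gently to the free middle of the pass shelf and handed the job in at about 16 s, with the gripper alone holding the dish.

My last checks before handing in:
- **Position:** the dish's middle was about 96 mm short of the front edge, so the far ear was about 30 mm from it. It was 1 mm off the shelf's middle sideways, with its underside about 45 mm above the board.
- **Direction and level:** its length was within about 0.1° of straight across by the tool pose. The shelf's own skew is a camera estimate. The near ear sat 27–32 mm above the computed underside, much as it did on the scale, so the dish looked level. The far ear was hidden from both cameras.
- **Radish:** the two cameras put it about 3 to 5 mm from the dish's middle. The side camera read about 4 mm off in the same direction while the dish was still on the scale, so most of this is probably view bias.
- **Bystanders:** those visible in the last pictures looked where they had been. I did not measure them again.
- **Failures:** no check failed or disagreed. The script's final read of the grip width, made after handing in, returned no number.

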